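# Hold the spice rack's front rail in its housings for screwing

### The job

The wooden spice rack has lost its front rail, which stands on edge on the counter to the left of it. Pick the rail up, set it into the housings in the front edges of the rack's two side pieces, slotted screw holes facing out and rail ends flush with the rack's sides, and press it home without ramming it, so that I can drive the screws. Keep a steady push of about 10 N (a kilogram's weight) on it for at least three seconds and finish while you are still holding it pressed like that: do not let go, and do not knock over the jars that stand in the rack or the one between rack and rail.

Things in the scene. Friction and masses are not known exactly. Their poses are not given: they have to be found in the camera images.
- spice_rack: light wooden rack, 110 deep (x) x 300 wide (y) x 90 high (z), screwed to the counter, rigid. Origin: centre of underside; x from its front (towards the robot) to its back, y to its left. Sides 15 thick, floor board top z 10, low back lath top z 55, open above. A jar in each end (top z 111), middle 160 empty. Each side's front edge (x -55) has a housing, a notch open to the front: see seat_left.
- seat_left (a point): middle of the left housing in the rack's front plane: 142.5 mm left of the rack's centre, 51.5 above the counter, rack's axes. The seated rail's left screw hole lies here. The housing is 33 high (ledge z 35, upper shoulder z 68), its back 14 mm behind this point; the mouth is chamfered, 4 mm wider above and below.
- seat_right (a point): the same for the right housing, 142.5 mm right of the rack's centre
- rail: loose light wooden rail, 14 thick (x) x 300 long (y) x 28 high (z) mm, about 90 g, standing on edge. Origin: centre of underside. Its front face (x -7) has two slotted screw holes. Seated: axes parallel to the rack's, front flush with the rack's front edges, its origin at x -48 mm, y 0, z 35 to 40 in the rack's frame (5 mm play in height).
- hole_left (a point): the slotted screw hole at the left end of the rail, on its front face, 142.5 mm from its middle, 14 mm above its underside; axes as the rail's. At the start this is the end nearer to the robot, and the front face with the holes looks to the right (-y) and towards the robot
- hole_right (a point): the slotted screw hole at the right end of the rail
- jar_rack_left: the spice jar in the rack's left end, about 45 mm across, 100 mm high; origin: centre of its underside, z up; to be left standing
- jar_rack_right: the spice jar in the rack's right end, about 45 mm across, 100 mm high; origin: centre of its underside, z up; to be left standing
- jar_out_a: a spice jar taken out of the rack, standing on the counter between rack and rail, about 45 mm across, 100 mm high; origin: centre of its underside, z up; to be left standing
Things that resemble listed ones, but are neither listed nor needed, are in the scene too. Leave any turquoise look-alike of the jar_rack_right alone.

How it is judged:
By the outcome, as a careful person would: the job done as asked, in the order asked, and still so for the second after the job is handed in, while the arm keeps its last pose, push and grip.
It also fails if it takes over 58 s, if anything falls off the work surface, if the arm or the gripper's body presses on something with over 40 N, if the wrist force passes 120 N, or if a joint passes its speed limit or range.

### The arm

A 7-joint arm with a two-finger parallel gripper is mounted at the origin on a cart in front of the work surface, level with it; the furniture and walls round the work are solid. World frame = base frame: x ahead of the robot, y to its left, z up, the work surface at z = 0. Lengths are in m, angles in rad, forces in N, time in s.
With the tool pointing down it reaches from about 0.4 to 0.85 m from the base axis. Payload 10.4 kg.
Tool frame: the origin (TCP) lies midway between the tips of the shut fingers; the grasp point (between the pads) lies 19 mm behind it; z points along the fingers, y is the line along which they close (so a half turn about z gives the same grasp; the last joint's range is limited). The gripper opens to 87 mm and grips with 3 to 60 N. Pads are 19 mm wide; open, the fingers measure 117 mm over their backs; the gripper's body (75 mm by 190 mm) begins 51 mm behind the grasp point.
Start: joints at [-1.176, 0.332, -0.065, 1.46, 0.022, 1.35, -0.088], TCP at [0.254, 0.571, 0.223] pointing down, gripper open.
Joint ranges: [-2.6, 2.6], [-0.5, 2.12], [-1.47, 1.34], [0.16, 2.42], [-1.27, 4.41], [0.06, 2.06], [-2.6, 2.6]. Speed limits (rad/s): [2.22, 2.22, 2.79, 2.79, 3.14, 3.14, 3.14].

### API

Orientations are given as a unit quaternion [x, y, z, w].
In Python, from bench import sensors, eyes, order gives the robot as it stands.
- The arm moves only by the tool arm_command, never from a script. Its argument "steps" is a list of rows, each an object with "rot": the turn, a rotation vector about the world's x, y, z in degrees, a list of three; "slide": the shift along the world's x, y, z in m, a list of three; "grip": the opening, from 0 (shut) to 1 (fully open). A call has exactly 8 rows; each row shifts and turns the commanded pose from where the row before left it; what a row does not reach is not made up. A row lasts 1/8 s, in which the tool goes at most 62.5 mm and 10.7 degrees, less where a joint would pass 70% of its speed; a pose out of reach is approached as far as the arm can. A call with a gripper value outside its range is refused whole. The fingers move at their own pace and stop on an object; "newtons" is the grip in N (left out, the last holds). Time passes only in rows, so rows that do not move let the fingers close, or fill a call up. It gives the time, the measured TCP pose, the force, the opening and the grip force at its end, in the units of the state.
- sensors.read_state(): the state, without advancing time (a new reading comes with each control period).
- eyes.camera(name): name is "side" or "top" or "wrist"; returns a dict with "pixels" (384x512x3 uint8, red, green, blue), "intrinsics" (3x3 intrinsics, pixels), "pose" (4x4, takes a point from camera to world coordinates). Camera axes: x right, y down, z forward; pixel columns grow to the right and rows downward; lengths in m; the calibration is good to about 2 mm. A picture is of the moment at which its call begins. There is no depth.
- order.close_job(): hands the job in; it is judged then, once.
Trained networks look in a picture, given as the dict that the camera call returned (one of the last four; its "shot" number tells which), for a name from the list of things; names that differ only in an ending like _2 or _b are one class to them, and where a whole thing is asked for, a point or a joint stands for the part that bears it (a point fixed in the world has none). Each returns a list of dicts, best first, with "conf" (0 to 1); they miss things now and then, are a little off and sometimes report something else, mostly with a low value. They report only what shows in the picture. A call takes as long as a camera call. They do not tell look-alikes from the thing itself.
- eyes.look_for(name, picture): "bbox" ([left, top, right, bottom] in pixels, round what is visible of it).
The state is a dict: "time": time; "joint_positions": joint angles; "joint_vel": joint speeds; "joint_torque": joint torques, N m; "ee_pos": TCP position; "eef_rot": TCP orientation; "ft_force": force on the tool from outside, world axes, zero at the start; "torque": the same for the moment, N m; "width": finger opening in m; "grip_force": force on a finger pad.
Only numpy, scipy, OpenCV 4.12 (cv2) and the standard library are available. Lean on these libraries where they do the work, as an engineer would, in place of code of your own. Each camera call takes 0.05 s, during which the arm holds its last target. There are 200 camera calls.

## Working session

There is one attempt and no reset: what is moved stays moved. The work goes in short steps, Python scripts to look and compute and a tool call to move; the robot and the scene stay as the last step left them, time stands still between calls to the robot, and variables do not carry over. Pictures are saved under pics/ and viewed, at most 10 in all, crops included, and the job is handed in when it is done.

Besides the shell and the picture viewer there is one more tool, called after "Emit:" by a JSON object that holds its "fn" and its "kwargs", one argument or row to a line. arm_command: Moves the arm, as the interface text tells. Its arguments: {"type":"object","properties":{"steps":{"type":"array","items":{"type":"object","properties":{"rot":{"type":"array","items":{"type":"number"}},"slide":{"type":"array","items":{"type":"number"}},"grip":{"type":"number"}}}},"newtons":{"type":"number"}},"required":["steps"]}

```bash
ls; mkdir -p pics; cat > h.py <<'E'
import numpy as np, cv2
from bench import sensors, eyes, order
def save(n,p): cv2.imwrite(f"pics/{n}.png",cv2.cvtColor(p["pixels"],cv2.COLOR_RGB2BGR))
def proj(p,X):
    T=np.linalg.inv(p["pose"]);c=T[:3,:3]@np.asarray(X,float)+T[:3,3];q=p["intrinsics"]@c;return q[:2]/q[2]
def ray(p,uv):
    d=p["pose"][:3,:3]@np.linalg.solve(np.array(p["intrinsics"]),[uv[0],uv[1],1.]);return np.array(p["pose"][:3,3]),d/np.linalg.norm(d)
def onz(p,uv,z):
    o,d=ray(p,uv);return o+d*(z-o[2])/d[2]
def tri(*obs):
    A=np.zeros((3,3));b=np.zeros(3)
    for p,uv in obs:
        o,d=ray(p,uv);M=np.eye(3)-np.outer(d,d);A+=M;b+=M@o
    return np.linalg.solve(A,b)
E
cat > a.py <<'E'
from h import *
np.set_printoptions(precision=3,suppress=True)
names=["spice_rack","seat_left","seat_right","rail","hole_left","hole_right","jar_rack_left","jar_rack_right","jar_out_a"]
ims=[]
for c in ["side","top","wrist"]:
    p=eyes.camera(c);p["pose"]=np.array(p["pose"]);ims.append(p["pixels"])
    print(c,p["pose"][:3,3],p["pose"][:3,2],p["intrinsics"][0][0])
    for n in names:
        for r in eyes.look_for(n,p)[:4]: print(' ',n,round(r["conf"],2),np.round(r["bbox"]))
    save(c+"0",p)
a=np.hstack([ims[0],ims[1]]);a=cv2.resize(a,(800,300))
E
python3 a.py; python3 -c "
import sys;sys.path.insert(0,'.')
from h import *
print(sensors.read_state())"
```

```text
pics
side [ 0.264 -0.647  0.761] [ 0.219  0.693 -0.687] 346.8368755549511
  spice_rack 0.74 [284. 176. 357. 290.]
  seat_left 0.63 [286. 174. 358. 291.]
  seat_left 0.48 [218. 158. 236. 194.]
  seat_right 0.64 [289. 175. 355. 289.]
  rail 0.98 [200. 136. 271. 170.]
  hole_left 0.8 [196. 133. 271. 170.]
  hole_right 0.88 [198. 135. 271. 174.]
  jar_rack_left 0.77 [306. 179. 323. 210.]
  jar_rack_right 0.79 [322. 235. 344. 260.]
  jar_rack_right 0.73 [271. 292. 291. 330.]
  jar_rack_right 0.5 [200. 136. 270. 169.]
  jar_out_a 0.95 [219. 157. 238. 193.]
top [0.334 0.048 1.3  ] [ 0.111  0.012 -0.994] 444.91016938635227
  spice_rack 0.66 [255. 120. 371. 177.]
  seat_left 0.91 [253. 119. 370. 176.]
  seat_right 0.73 [256. 116. 370. 176.]
  rail 0.94 [149. 145. 193. 241.]
  hole_left 0.89 [148. 146. 191. 240.]
  hole_right 0.55 [150. 142. 190. 243.]
  jar_rack_left 0.6 [266. 123. 282. 148.]
  jar_rack_right 0.79 [379. 200. 398. 218.]
  jar_rack_right 0.59 [343. 138. 359. 159.]
  jar_out_a 0.48 [214. 202. 227. 219.]
wrist [0.177 0.605 0.384] [ 0.276 -0.123 -0.953] 339.2637638168135
{'time': 1.5, 'joint_positions': array([-1.17561515,  0.33223786, -0.06471628,  1.4600966 ,  0.02158875,
        1.34989812, -0.08851842]), 'joint_vel': array([-0.00019017, -0.00056963,  0.000226  ,  0.00092939, -0.0017828 ,
        0.00141325, -0.00219394]), 'joint_torque': array([ 1.99028277e-04, -6.23034811e+01,  2.46814429e-02, -3.90118611e+01,
       -6.12009969e-02,  3.14574922e-02,  2.60498797e-05]), 'ee_pos': array([0.25356292, 0.57127766, 0.22255353]), 'eef_rot': array([ 2.07375870e-01,  9.78261339e-01,  2.94264339e-05, -1.16991771e-05]), 'ft_force': array([ 0.33654077,  0.82064637, -0.39811735]), 'torque': array([-0.02789638, -0.01378663,  0.02305213]), 'grip_force': 0.0, 'width': 0.08682149717814595}
```

```bash
cd pics; python3 -c "
import cv2
t=cv2.imread('top0.png')[100:260,130:410];s=cv2.imread('side0.png')[110:340,180:380]
cv2.imwrite('t1.png',cv2.resize(t,None,fx=2.85,fy=2.85,interpolation=2));cv2.imwrite('s1.png',cv2.resize(s,None,fx=2.6,fy=2.6,interpolation=2))"
```

```text
(no output)
```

View pics/t1.png

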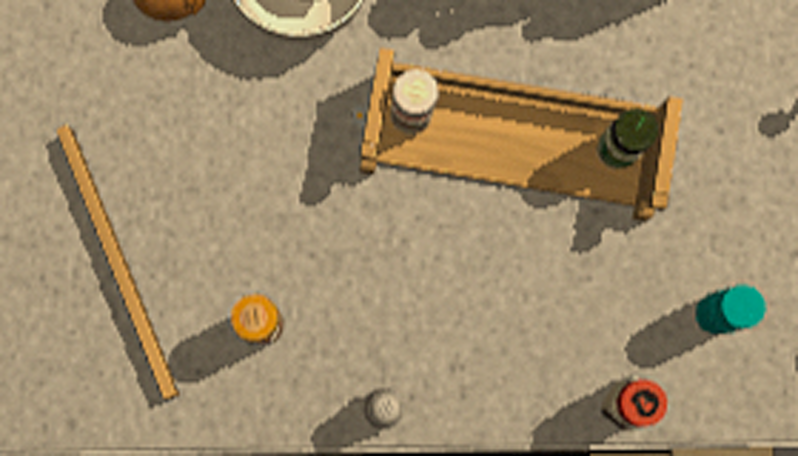

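View pics/s1.png

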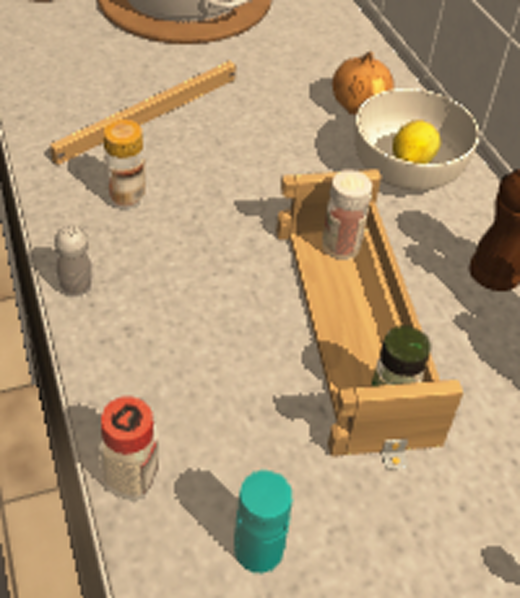

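```bash
cat >> h.py <<'E'
from scipy.optimize import minimize
def cub(x,y,z,yaw,lo,hi):
    c=np.array([[a,b,d] for a in (lo[0],hi[0]) for b in (lo[1],hi[1]) for d in (lo[2],hi[2])])
    R=np.array([[np.cos(yaw),-np.sin(yaw),0],[np.sin(yaw),np.cos(yaw),0],[0,0,1]]);return c@R.T+[x,y,z]
def woodmask(p,box,pad=6):
    h=cv2.cvtColor(p["pixels"],cv2.COLOR_RGB2HSV);m=((h[...,1]>95)&(h[...,0]>8)&(h[...,0]<24)&(h[...,2]>60)).astype(np.uint8)
    k=np.zeros_like(m);l,t,r,b=[int(v) for v in box];k[max(0,t-pad):b+pad,max(0,l-pad):r+pad]=1
    n,lab,st,_=cv2.connectedComponentsWithStats(m*k);return (lab==1+np.argmax(st[1:,4])).astype(float)
def hullmask(p,C):
    S=4;q=np.array([proj(p,c) for c in C]);h=cv2.convexHull(((q+.5)*S*16).astype(np.int32).reshape(-1,1,2))
    im=np.zeros((384*S,512*S),np.uint8);cv2.fillConvexPoly(im,h,255,cv2.LINE_AA,4);return cv2.resize(im,(512,384),interpolation=cv2.INTER_AREA)/255.
RLO,RHI=(-.007,-.15,0),(.007,.15,.028)
def fitrail(obs,g,fixz=None):
    def f(v):
        z=fixz if fixz is not None else v[3]*.1
        C=cub(v[0]*.1,v[1]*.1,z,v[2],RLO,RHI);return sum(np.abs(hullmask(p,C)-m).sum() for p,m in obs)
    x0=np.array([g[0]*10,g[1]*10,g[2],0.][:3 if fixz is not None else 4])
    s=np.vstack([x0]+[x0+np.eye(len(x0))[i]*.12 for i in range(len(x0))])
    r=minimize(f,x0,method='Nelder-Mead',options=dict(initial_simplex=s,xatol=2e-3,fatol=.1,maxiter=400))
    return r.x*np.array([.1,.1,1,.1])[:len(x0)],r.fun
E
cat > b.py <<'E'
from h import *
np.set_printoptions(precision=4,suppress=True)
T=eyes.camera("top");S=eyes.camera("side")
cr=lambda u,v:(130+u/2.85-.5,100+v/2.85-.5)
for n,uv in dict(Lb=(381,50),Lf=(361,160),Rb=(683,98),Rf=(668,207)).items(): print(n,onz(T,cr(*uv),.09)[:2])
for n,uv in dict(jo=(256,318),jl=(415,92),jr=(637,132)).items(): print(n,onz(T,cr(*uv),.1)[:2])
a=onz(T,cr(62,127),.028);b=onz(T,cr(172,396),.028);print(a,b,np.hypot(*(a-b)[:2]))
m=(a+b)/2;d=b-a;yaw=np.arctan2(d[1],d[0])-np.pi/2
yaw=(yaw+np.pi)%(2*np.pi)-np.pi;print(m,yaw)
mt=woodmask(T,[149,145,193,241]);ms=woodmask(S,[200,136,271,170]);print(mt.sum(),ms.sum())
for o in ([(T,mt)],[(S,ms)],[(T,mt),(S,ms)]): print(fitrail(o,[m[0],m[1],yaw],0.))
print(fitrail([(T,mt),(S,ms)],[m[0],m[1],yaw]))
E
python3 b.py
```

```text
Lb [0.6878 0.019 ]
Lf [0.5786 0.0401]
Rb [ 0.635  -0.2736]
Rf [ 0.5281 -0.2547]
jo [0.4256 0.1421]
jl [ 0.6426 -0.013 ]
jr [ 0.5999 -0.2255]
[0.6302 0.3459 0.028 ] [0.3541 0.2323 0.028 ] 0.29861303100624204
[0.4922 0.2891 0.028 ] 1.961141797403286
597.0 777.0
(array([0.4925, 0.2907, 1.9556]), np.float64(72.52156862745099))
(array([0.4945, 0.2887, 1.9578]), np.float64(174.4549019607843))
(array([0.4938, 0.2908, 1.9566]), np.float64(280.43529411764706))
(array([ 0.4937,  0.2915,  1.9568, -0.003 ]), np.float64(248.4666666666667))
```

Emit:
{"fn": "arm_command", "kwargs": {
  "steps": [
    {"slide": [0.03, -0.035, 0], "rot": [0, 0, 5.75], "grip": 1},
    {"slide": [0.03, -0.035, 0], "rot": [0, 0, 5.75], "grip": 1},
    {"slide": [0.03, -0.035, 0], "rot": [0, 0, 5.75], "grip": 1},
    {"slide": [0.03, -0.035, 0], "rot": [0, 0, 5.75], "grip": 1},
    {"slide": [0.03, -0.035, 0], "rot": [0, 0, 5.75], "grip": 1},
    {"slide": [0.03, -0.035, 0], "rot": [0, 0, 5.75], "grip": 1},
    {"slide": [0.03, -0.035, 0], "rot": [0, 0, 5.75], "grip": 1},
    {"slide": [0.03, -0.035, 0], "rot": [0, 0, 5.75], "grip": 1}
  ]
}}

```text
time: 2.6
ee_pos: [0.4944, 0.2901, 0.2228]
eef_rot: [-0.193, 0.981, 0.0, 0.0]
ft_force: [1.0, 0.9, 0.9]
width: 0.0872
grip_force: 0.0
```

```bash
cat > c.py <<'E'
from h import *
np.set_printoptions(precision=4,suppress=True)
W=eyes.camera("wrist");s=sensors.read_state();print(s["time"],s["ee_pos"],s["eef_rot"],s["joint_positions"])
save("w1",W);print(W["pose"][:3,3])
r=eyes.look_for("rail",W);print(r[:2])
for n in ("hole_left","jar_out_a","spice_rack"): print(n,[(x["conf"],np.round(x["bbox"])) for x in eyes.look_for(n,W)[:3]])
if r:
    m=woodmask(W,r[0]["bbox"]);print(m.sum())
    print(fitrail([(W,m)],[.4935,.2905,1.957],0.),fitrail([(W,m)],[.4935,.2905,1.957]))
E
python3 c.py
```

```text
2.65 [0.4989 0.2835 0.2228] [-0.1921  0.9814 -0.0015  0.0009] [-0.6637  0.2162  0.0761  1.6071 -0.0132  1.3184  1.3713]
[0.4173 0.2576 0.3846]
[{'bbox': [254.1, 2.6, 268.2, 273.5], 'conf': 0.67}]
hole_left [(0.94, array([254.,   1., 267., 277.]))]
jar_out_a [(0.7, array([ 82.,   0., 175.,  65.]))]
spice_rack [(0.58, array([  0., 134.,  26., 201.]))]
3664.0
(array([0.494 , 0.29  , 1.9543]), np.float64(158.93725490196078)) (array([ 0.4929,  0.2895,  1.9542, -0.0067]), np.float64(105.92549019607843))
```

View pics/w1.png

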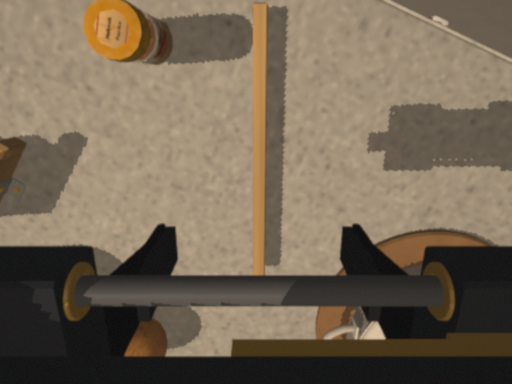

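Emit:
{"fn": "arm_command", "kwargs": {
  "steps": [
    {"slide": [0.0005, -0.001, 0]},
    {"slide": [0, 0, -0.03]},
    {"slide": [0, 0, -0.04]},
    {"slide": [0, 0, -0.04]},
    {"slide": [0, 0, -0.035]},
    {"slide": [0, 0, -0.025]},
    {"slide": [0, 0, 0]},
    {"slide": [0, 0, 0]}
  ]
}}

```text
schema error: expected keys rot, slide, grip
```

Emit:
{"fn": "arm_command", "kwargs": {
  "steps": [
    {"slide": [0.0005, -0.001, 0], "rot": [0, 0, 0], "grip": 1},
    {"slide": [0, 0, -0.03], "rot": [0, 0, 0], "grip": 1},
    {"slide": [0, 0, -0.04], "rot": [0, 0, 0], "grip": 1},
    {"slide": [0, 0, -0.04], "rot": [0, 0, 0], "grip": 1},
    {"slide": [0, 0, -0.035], "rot": [0, 0, 0], "grip": 1},
    {"slide": [0, 0, -0.025], "rot": [0, 0, 0], "grip": 1},
    {"slide": [0, 0, 0], "rot": [0, 0, 0], "grip": 1},
    {"slide": [0, 0, 0], "rot": [0, 0, 0], "grip": 1}
  ]
}}

```text
time: 3.85
ee_pos: [0.4944, 0.2911, 0.0538]
eef_rot: [-0.192, 0.981, 0.0, 0.001]
ft_force: [0.4, -0.9, 0.6]
width: 0.0868
grip_force: 0.0
```

```bash
sed -i 's/"w1"/"w2"/' c.py; python3 c.py
```

```text
3.9 [0.4947 0.2911 0.0541] [-0.1916  0.9815  0.0005  0.0009] [-0.6609  0.3706  0.0591  1.7868 -0.0259  0.9828  1.3648]
[0.417  0.2588 0.2155]
[{'bbox': [244.2, 3.6, 273.0, 338.7], 'conf': 0.64}]
hole_left [(0.96, array([245.,   0., 273., 338.]))]
jar_out_a [(0.76, array([  1.,   0., 101.,  58.]))]
spice_rack []
6819.0
(array([0.4964, 0.2909, 1.9571]), np.float64(2548.2313725490194)) (array([ 0.497 ,  0.2912,  1.9574, -0.0093]), np.float64(2374.0470588235294))
```

View pics/w2.png

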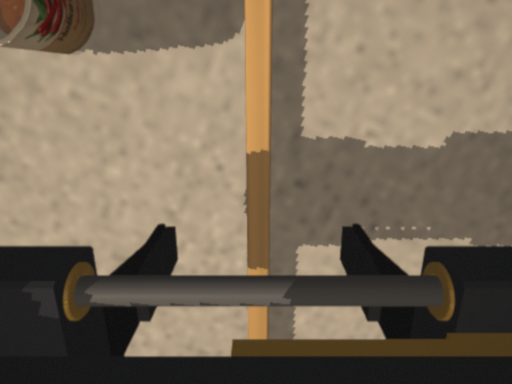

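Emit:
{"fn": "arm_command", "kwargs": {
  "steps": [
    {"slide": [0, 0, -0.025], "rot": [0, 0, 0], "grip": 1},
    {"slide": [0, 0, -0.015], "rot": [0, 0, 0], "grip": 1},
    {"slide": [0, 0, -0.008], "rot": [0, 0, 0], "grip": 1},
    {"slide": [0, 0, 0], "rot": [0, 0, 0], "grip": 1},
    {"slide": [0, 0, 0], "rot": [0, 0, 0], "grip": 0.1},
    {"slide": [0, 0, 0], "rot": [0, 0, 0], "grip": 0},
    {"slide": [0, 0, 0], "rot": [0, 0, 0], "grip": 0},
    {"slide": [0, 0, 0], "rot": [0, 0, 0], "grip": 0}
  ],
  "newtons": 30
}}

```text
time: 5.1
ee_pos: [0.4941, 0.2903, 0.0047]
eef_rot: [-0.191, 0.982, 0.0, 0.0]
ft_force: [-0.1, -0.3, -0.6]
width: 0.0547
grip_force: 0.0
```

Emit:
{"fn": "arm_command", "kwargs": {
  "steps": [
    {"slide": [0, 0, 0], "rot": [0, 0, 0], "grip": 0},
    {"slide": [0, 0, 0], "rot": [0, 0, 0], "grip": 0},
    {"slide": [0, 0, 0], "rot": [0, 0, 0], "grip": 0},
    {"slide": [0, 0, 0], "rot": [0, 0, 0], "grip": 0},
    {"slide": [0, 0, 0], "rot": [0, 0, 0], "grip": 0},
    {"slide": [0, 0, 0], "rot": [0, 0, 0], "grip": 0},
    {"slide": [0, 0, 0], "rot": [0, 0, 0], "grip": 0},
    {"slide": [0, 0, 0], "rot": [0, 0, 0], "grip": 0}
  ]
}}

```text
time: 6.1
ee_pos: [0.494, 0.2903, 0.0045]
eef_rot: [-0.191, 0.982, 0.0, -0.0]
ft_force: [-0.9, 0.2, 0.2]
width: 0.0137
grip_force: 30.0
```

Emit:
{"fn": "arm_command", "kwargs": {
  "steps": [
    {"slide": [0, 0, 0.03], "rot": [0, 0, 0], "grip": 0},
    {"slide": [0, 0, 0.06], "rot": [0, 0, 0], "grip": 0},
    {"slide": [0, 0, 0.06], "rot": [0, 0, 0], "grip": 0},
    {"slide": [0, -0.028, 0], "rot": [0, 0, -9], "grip": 0},
    {"slide": [0, -0.028, 0], "rot": [0, 0, -9], "grip": 0},
    {"slide": [0, -0.028, 0], "rot": [0, 0, -9], "grip": 0},
    {"slide": [0, -0.028, 0], "rot": [0, 0, -9], "grip": 0},
    {"slide": [0, -0.028, 0], "rot": [0, 0, -9], "grip": 0}
  ]
}}

```text
time: 7.1
ee_pos: [0.4939, 0.1493, 0.1545]
eef_rot: [0.201, 0.98, 0.0, -0.0]
ft_force: [-0.7, 1.0, -1.2]
width: 0.0138
grip_force: 30.0
```

Emit:
{"fn": "arm_command", "kwargs": {
  "steps": [
    {"slide": [0, -0.031, 0], "rot": [0, 0, -9.6], "grip": 0},
    {"slide": [0, -0.031, 0], "rot": [0, 0, -9.6], "grip": 0},
    {"slide": [0, -0.031, 0], "rot": [0, 0, -9.6], "grip": 0},
    {"slide": [0, -0.031, 0], "rot": [0, 0, -9.6], "grip": 0},
    {"slide": [0, -0.031, 0], "rot": [0, 0, -9.6], "grip": 0},
    {"slide": [0, -0.031, 0], "rot": [0, 0, -9.6], "grip": 0},
    {"slide": [0, -0.031, 0], "rot": [0, 0, -9.6], "grip": 0},
    {"slide": [0, -0.03, 0], "rot": [0, 0, -9.8], "grip": 0}
  ]
}}

```text
time: 8.1
ee_pos: [0.4939, -0.0978, 0.1546]
eef_rot: [0.768, 0.641, 0.0, -0.0]
ft_force: [0.1, -0.1, -0.9]
width: 0.0139
grip_force: 30.0
```

Emit:
{"fn": "arm_command", "kwargs": {
  "steps": [
    {"slide": [0, 0, 0], "rot": [0, 0, 0], "grip": 0},
    {"slide": [0, 0, 0], "rot": [0, 0, 0], "grip": 0},
    {"slide": [0, 0, 0], "rot": [0, 0, 0], "grip": 0},
    {"slide": [0, 0, 0], "rot": [0, 0, 0], "grip": 0},
    {"slide": [0, 0, 0], "rot": [0, 0, 0], "grip": 0},
    {"slide": [0, 0, 0], "rot": [0, 0, 0], "grip": 0},
    {"slide": [0, 0, 0], "rot": [0, 0, 0], "grip": 0},
    {"slide": [0, 0, 0], "rot": [0, 0, 0], "grip": 0}
  ]
}}

```text
time: 9.1
ee_pos: [0.4941, -0.0967, 0.1546]
eef_rot: [0.766, 0.643, 0.0, 0.0]
ft_force: [-0.5, -0.4, -0.8]
width: 0.0132
grip_force: 30.0
```

```bash
cat > d.py <<'E'
from h import *
import sys
k=sys.argv[1]
for c in ("top","side","wrist"):
    p=eyes.camera(c);save(c+k,p);np.savez(f"pics/{c}{k}.npz",**{x:np.array(p[x]) for x in("pixels","intrinsics","pose")})
s=sensors.read_state();print(s["time"],np.round(s["ee_pos"],4),np.round(s["eef_rot"],4),s["ft_force"],s["joint_positions"].round(2))
t=cv2.imread(f"pics/top{k}.png")[95:215,235:400];s=cv2.imread(f"pics/side{k}.png")[130:310,240:380]
a=cv2.resize(t,None,fx=4.2,fy=4.2,interpolation=2);cv2.imwrite(f"pics/tc{k}.png",a)
cv2.imwrite(f"pics/wc{k}.png",cv2.imread(f"pics/wrist{k}.png"))
cv2.imwrite(f"pics/sc{k}.png",cv2.resize(s,None,fx=3.3,fy=3.3,interpolation=2))
E
python3 d.py 3
```

```text
9.25 [ 0.4941 -0.0967  0.1545] [0.7657 0.6432 0.     0.    ] [-0.1834226  -0.93267073 -0.59300526] [-0.37  0.11  0.51  1.89 -0.06  1.15 -0.01]
```

View pics/wc3.png

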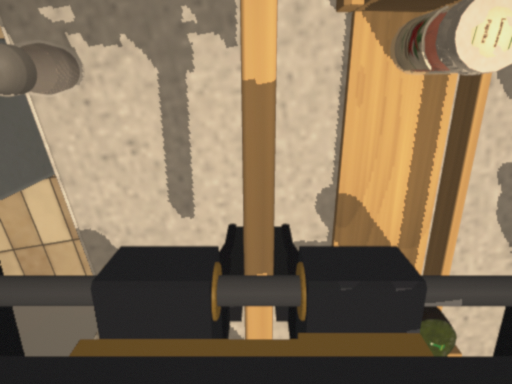

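View pics/tc3.png

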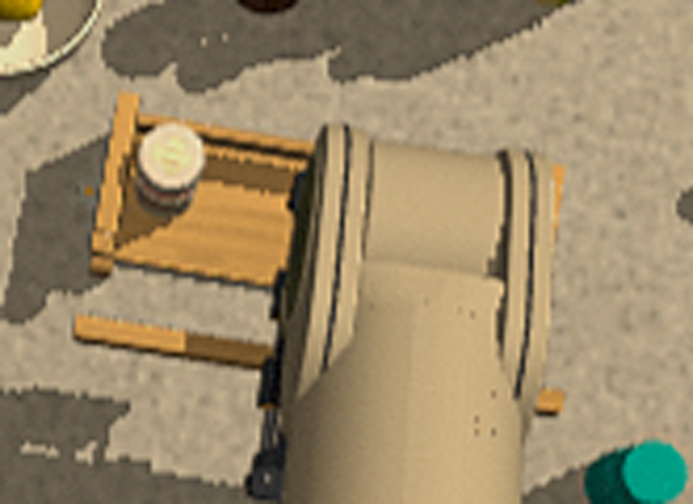

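```bash
cat > e.py <<'E'
from h import *
np.set_printoptions(precision=4,suppress=True)
def L(c,k): return dict(np.load(f"pics/{c}{k}.npz"))
def init(c): 
    p=L(c,3);p["pixels"]=cv2.cvtColor(cv2.imread(f"pics/{c}0.png"),cv2.COLOR_BGR2RGB);return p
T,S=init("top"),init("side")
boxes=[((-.055,.135,0),(.055,.15,.09)),((-.055,-.15,0),(.055,-.135,.09)),((-.055,-.15,0),(.055,.15,.01)),((.045,-.15,0),(.055,.15,.055))]
def cyl(v,yy): 
    a=np.linspace(0,6.28,16);P=cub(v[0],v[1],0,v[2],(0,yy,0),(0,yy,0))[0];return np.array([[P[0]+.028*np.cos(t),P[1]+.028*np.sin(t),z] for t in a for z in(.005,.115)])
obs=[]
for p,b in((T,[253,119,371,177]),(S,[284,174,358,291])):
    h=cv2.cvtColor(p["pixels"],cv2.COLOR_RGB2HSV);m=((h[...,1]>95)&(h[...,0]>6)&(h[...,0]<26)&(h[...,2]>40)).astype(np.uint8)
    k=np.zeros_like(m);k[b[1]-6:b[3]+6,b[0]-6:b[2]+6]=1
    ig=np.zeros(m.shape)
    for yy in(.11,-.11): ig=np.maximum(ig,hullmask(p,cyl((.607,-.117,-.174),yy)))
    obs.append((p,(m*k).astype(float),(ig<.01).astype(float)*k))
def f(v,ob):
    r=0
    for p,m,w in ob:
        q=0
        for lo,hi in boxes: q=np.maximum(q,hullmask(p,cub(v[0]*.1,v[1]*.1,v[3]*.1 if len(v)>3 else 0,v[2],lo,hi)))
        r+=(np.abs(q-m)*w).sum()
    return r
for ob in([obs[0]],[obs[1]],obs):
  for n in (3,4):
    if n==4 and len(ob)<2: continue
    x0=np.array([6.074,-1.173,-.174,0.])[:n];s=np.vstack([x0]+[x0+.08*e for e in np.eye(n)])
    r=minimize(f,x0,args=(ob,),method='Nelder-Mead',options=dict(initial_simplex=s,xatol=2e-3,fatol=.1));print(r.x*[.1,.1,1,.1][:n],r.fun)
# rail ends in top view now
T3=L("top",3);zt=.150+.028
cr=lambda u,v:(235+u/4.2-.5,95+v/4.2-.5)
h=cv2.cvtColor(T3["pixels"],cv2.COLOR_RGB2HSV)
for n,uv in dict(Lbk=(79,314),Lfr=(74,337),Rfr=(561,410),Rbk=(564,392)).items(): print(n,onz(T3,cr(*uv),zt)[:2])
s=[.4941,-.0967];y=np.deg2rad(-10)
C=cub(s[0],s[1],.150,y,RLO,RHI);print(C[[1,3,5,7],:2])
E
python3 e.py
```

```text
[ 0.6091 -0.1165 -0.1876] 607.4392156862746
[ 0.6109 -0.1176 -0.1922] 724.1764705882352
[ 0.6107 -0.1172 -0.1899] 1342.1921568627452
[ 0.6113 -0.1168 -0.1897 -0.0026] 1316.8
Lbk [0.5256 0.0485]
Lfr [0.5114 0.0517]
Rfr [ 0.4626 -0.2411]
Rbk [ 0.4735 -0.2434]
[[ 0.4612 -0.2432]
 [ 0.5133  0.0522]
 [ 0.4749 -0.2456]
 [ 0.527   0.0498]]
```

View pics/sc3.png

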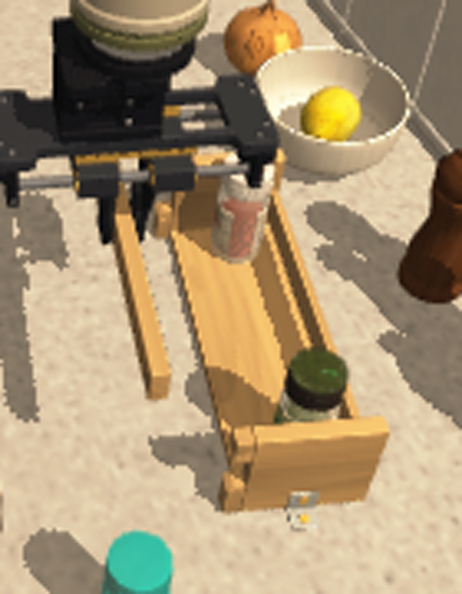

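```bash
cat > g.py <<'E'
from h import *
np.set_printoptions(precision=4,suppress=True)
def L(c,k): return dict(np.load(f"pics/{c}{k}.npz"))
W=L("wrist",3);sat=cv2.cvtColor(W["pixels"],cv2.COLOR_RGB2HSV)[...,1].astype(float)
def edge(sat,rows,c0,c1,sgn=1):
    P=[]
    for r in rows:
        g=np.diff(cv2.GaussianBlur(sat[r:r+1],(5,1),0)[0,c0:c1])*sgn;i=np.argmax(g)
        if 0<i<len(g)-1: P.append((c0+i+.5+.5*(g[i-1]-g[i+1])/(g[i-1]-2*g[i]+g[i+1]+1e-9),r))
    P=np.array(P)
    for _ in range(4):
        a=np.polyfit(P[:,1],P[:,0],1);e=np.abs(np.polyval(a,P[:,1])-P[:,0]);P=P[e<max(1.5*e.std()+.2,.5)]
    return a,len(P),e.std()
for nm,rows,c0,c1,s,zs in(("floor",range(20,185),325,362,1,(.0,.01)),("railR",range(5,225),262,290,-1,(.178,)),("railL",range(5,225),228,258,1,(.178,))):
    a,n,e=edge(sat,rows,c0,c1,s)
    for z in zs:
        A=onz(W,(np.polyval(a,rows[0]),rows[0]),z);B=onz(W,(np.polyval(a,rows[-1]),rows[-1]),z);d=A-B
        print(nm,n,e,z,A,B,'yaw',np.degrees(np.arctan2(-d[0],d[1])))
# outlines drawn on the initial pictures for two candidate poses
o=[]
for c,(x0,y0,x1,y1),s in(("top",(245,110,380,185),5),("side",(275,165,365,300),4)):
    p=L(c,3);im=cv2.imread(f"pics/{c}0.png")[y0:y1,x0:x1];im=cv2.resize(im,None,fx=s,fy=s,interpolation=cv2.INTER_CUBIC)
    for v,col in(((.6074,-.1173,-.174),(255,0,0)),((.6107,-.1172,-.190),(0,255,0))):
        for lo,hi in(((-.055,.135,0),(.055,.15,.09)),((-.055,-.15,0),(.055,-.135,.09))):
            C=[(proj(p,c_)-[x0,y0]+.5)*s for c_ in cub(v[0],v[1],0,v[2],lo,hi)]
            for i,j in((0,1),(1,3),(3,2),(2,0),(4,5),(5,7),(7,6),(6,4),(0,4),(1,5),(2,6),(3,7)): cv2.line(im,tuple(int(q) for q in C[i]),tuple(int(q) for q in C[j]),col,1)
    o.append(im)
H=o[0].shape[0];out=np.zeros((599,800,3),np.uint8)
a=cv2.resize(o[0],None,fx=.66,fy=.66,interpolation=cv2.INTER_AREA);b=o[1]
out[:a.shape[0],:a.shape[1]]=a;out[:b.shape[0],a.shape[1]:a.shape[1]+b.shape[1]]=b[:599,:800-a.shape[1]]
cv2.imwrite("pics/ov.png",out)
E
python3 g.py
```

```text
floor 165 0.04112370116159401 0.0 [0.5943 0.0168 0.    ] [ 0.5671 -0.1264  0.    ] yaw -10.75036320226716
floor 165 0.04112370116159401 0.01 [0.5916 0.0158 0.01  ] [ 0.5653 -0.1229  0.01  ] yaw -10.750363202267136
railR 220 0.08918880848913428 0.178 [0.5199 0.0087 0.178 ] [ 0.5045 -0.0774  0.178 ] yaw -10.140658410405887
railL 220 0.04782608842895663 0.178 [0.5065 0.011  0.178 ] [ 0.4916 -0.0751  0.178 ] yaw -9.861291225728294
```

View pics/ov.png

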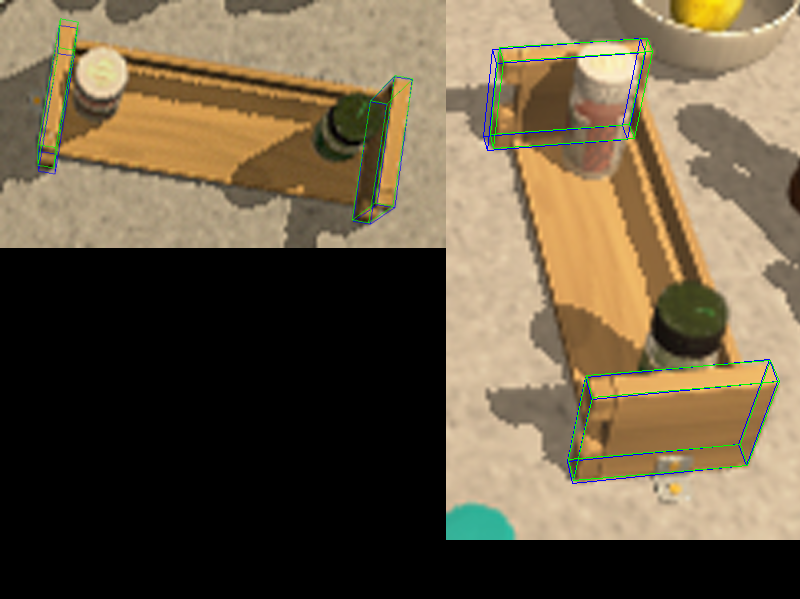

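Emit:
{"fn": "arm_command", "kwargs": {
  "steps": [
    {"slide": [0.0003, 0.0015, -0.03], "rot": [0, 0, -0.75], "grip": 0},
    {"slide": [0, 0, -0.04], "rot": [0, 0, 0], "grip": 0},
    {"slide": [0, 0, -0.0305], "rot": [0, 0, 0], "grip": 0},
    {"slide": [0, 0, -0.012], "rot": [0, 0, 0], "grip": 0},
    {"slide": [0.0221, -0.0042, 0], "rot": [0, 0, 0], "grip": 0},
    {"slide": [0.0221, -0.0042, 0], "rot": [0, 0, 0], "grip": 0},
    {"slide": [0, 0, 0], "rot": [0, 0, 0], "grip": 0},
    {"slide": [0, 0, 0], "rot": [0, 0, 0], "grip": 0}
  ]
}}

```text
time: 10.25
ee_pos: [0.5383, -0.1037, 0.0424]
eef_rot: [0.77, 0.638, 0.0, 0.0]
ft_force: [-0.1, 0.2, -0.7]
width: 0.0138
grip_force: 30.0
```

```bash
python3 d.py 4; python3 - <<'E'
import cv2,numpy as np
t=cv2.imread('pics/top4.png')[110:190,240:385];s=cv2.imread('pics/side4.png')[160:300,270:370]
a=cv2.resize(t,None,fx=3.0,fy=3.0,interpolation=2);b=cv2.resize(s,None,fx=3.6,fy=3.6,interpolation=2)
w=cv2.resize(cv2.imread('pics/wrist4.png')[0:250,100:500],None,fx=1.0,fy=1.0)
o=np.zeros((520,800,3),np.uint8);o[:240,:435]=a;o[250:500,:400]=w;o[:504,440:800]=b;cv2.imwrite('pics/m4.png',o)
E
```

```text
10.4 [ 0.5381 -0.1035  0.0423] [ 7.699e-01  6.382e-01  1.000e-04 -1.000e-04] [-0.11717373 -0.63513545 -0.76110135] [-0.3   0.37  0.48  1.88 -0.21  0.95  0.09]
```

View pics/m4.png

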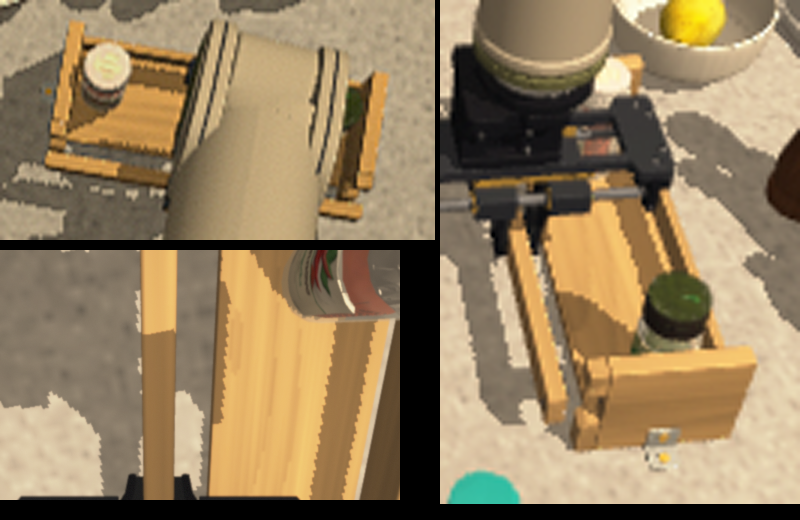

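```bash
cat > k.py <<'E'
from h import *
import sys
np.set_printoptions(precision=4,suppress=True)
def L(c,k): return dict(np.load(f"pics/{c}{k}.npz"))
yw=-.1876;X=np.array([np.cos(yw),np.sin(yw),0]);Y=np.array([-X[1],X[0],0])
def prof(p,img,base,s0,s1):
    sat=cv2.GaussianBlur(cv2.cvtColor(img,cv2.COLOR_RGB2HSV)[...,1].astype(np.float32),(3,3),0)
    ss=np.arange(s0,s1,.0003);q=np.array([proj(p,base+Y*s) for s in ss],np.float32)
    v=cv2.remap(sat,q[None,:,0],q[None,:,1],cv2.INTER_CUBIC)[0];g=np.gradient(v);w=np.abs(g);
    thr=(v.max()+v.min())/2;i=np.where(np.diff(np.sign(v-thr)))[0]
    return np.round(ss[i],4),round(float(v.min())),round(float(v.max()))
k=sys.argv[1];tcp=sensors.read_state()["ee_pos"]
for c in("top","side"):
    p=L(c,k);im0=cv2.cvtColor(cv2.imread(f"pics/{c}0.png"),cv2.COLOR_BGR2RGB)
    rk=np.array([.610,-.1168,0])
    print(c,"rack outer edges (rel. to est. centre)")
    for x in(-.02,0.,.02):
        print(' L',prof(p,im0,rk+X*x+[0,0,.09],.142,.165),'R',prof(p,im0,rk+X*x+[0,0,.09],-.165,-.142))
    ctr=np.array([tcp[0],tcp[1],tcp[2]-.0045+.028]);off=Y@(ctr-rk);print(c,"rail (tcp offset",off,")")
    for x in(-.003,0,.003):
        print(' L',prof(p,p["pixels"],ctr+X*x,.135,.165)," R",prof(p,p["pixels"],ctr+X*x,-.165,-.135))
E
python3 k.py 4
```

```text
top rack outer edges (rel. to est. centre)
 L (array([0.1483]), 57, 162) R (array([-0.1494]), 64, 161)
 L (array([0.1489]), 57, 163) R (array([-0.15]), 63, 165)
 L (array([0.1492]), 57, 162) R (array([-0.1497]), 62, 163)
top rail (tcp offset -0.0003309312339730801 )
 L (array([0.15]), 56, 164)  R (array([-0.1491]), 65, 165)
 L (array([0.15]), 57, 161)  R (array([-0.1494]), 64, 164)
 L (array([0.1494]), 60, 161)  R (array([-0.1491]), 64, 152)
side rack outer edges (rel. to est. centre)
 L (array([0.1471]), 65, 138) R (array([-0.1539]), 145, 149)
 L (array([0.1474]), 63, 134) R (array([-0.1533]), 144, 149)
 L (array([0.1441, 0.1537]), 62, 67) R (array([-0.1524]), 144, 149)
side rail (tcp offset -0.0003309312339730801 )
 L (array([0.1392, 0.1425, 0.1548]), 11, 17)  R (array([-0.1644]), 129, 147)
 L (array([0.1446, 0.1566]), 14, 23)  R (array([-0.1629]), 115, 147)
 L (array([0.1413, 0.1542]), 15, 29)  R (array([-0.1587]), 81, 146)
```

Emit:
{"fn": "arm_command", "kwargs": {
  "steps": [
    {"slide": [0.0039, -0.0008, 0], "rot": [0, 0, 0], "grip": 0},
    {"slide": [0.0039, -0.0007, 0], "rot": [0, 0, 0], "grip": 0},
    {"slide": [0.0039, -0.0008, 0], "rot": [0, 0, 0], "grip": 0},
    {"slide": [0.0039, -0.0007, 0], "rot": [0, 0, 0], "grip": 0},
    {"slide": [0.002, -0.0004, 0], "rot": [0, 0, 0], "grip": 0},
    {"slide": [0.001, -0.0002, 0], "rot": [0, 0, 0], "grip": 0},
    {"slide": [0.001, -0.0002, 0], "rot": [0, 0, 0], "grip": 0},
    {"slide": [0, 0, 0], "rot": [0, 0, 0], "grip": 0}
  ]
}}

```text
time: 11.4
ee_pos: [0.5582, -0.1074, 0.0421]
eef_rot: [0.77, 0.638, 0.0, -0.0]
ft_force: [0.1, 0.3, -1.6]
width: 0.0139
grip_force: 30.0
```

Emit:
{"fn": "arm_command", "kwargs": {
  "steps": [
    {"slide": [0.001, -0.0002, 0], "rot": [0, 0, 0], "grip": 0},
    {"slide": [0.001, -0.0002, 0], "rot": [0, 0, 0], "grip": 0},
    {"slide": [0.001, -0.0002, 0], "rot": [0, 0, 0], "grip": 0},
    {"slide": [0, 0, 0], "rot": [0, 0, 0], "grip": 0},
    {"slide": [0.0005, -0.0001, 0], "rot": [0, 0, 0], "grip": 0},
    {"slide": [0.0005, -0.0001, 0], "rot": [0, 0, 0], "grip": 0},
    {"slide": [0, 0, 0], "rot": [0, 0, 0], "grip": 0},
    {"slide": [0, 0, 0], "rot": [0, 0, 0], "grip": 0}
  ]
}}

```text
time: 12.4
ee_pos: [0.5622, -0.1082, 0.0421]
eef_rot: [0.77, 0.638, 0.0, 0.0]
ft_force: [0.0, -0.0, -1.2]
width: 0.014
grip_force: 30.0
```

Emit:
{"fn": "arm_command", "kwargs": {
  "steps": [
    {"slide": [0.0005, -0.0001, 0], "rot": [0, 0, 0], "grip": 0},
    {"slide": [0.0005, -0.0001, 0], "rot": [0, 0, 0], "grip": 0},
    {"slide": [0, 0, 0], "rot": [0, 0, 0], "grip": 0},
    {"slide": [0.0005, -0.0001, 0], "rot": [0, 0, 0], "grip": 0},
    {"slide": [0, 0, 0], "rot": [0, 0, 0], "grip": 0},
    {"slide": [0.0005, -0.0001, 0], "rot": [0, 0, 0], "grip": 0},
    {"slide": [0, 0, 0], "rot": [0, 0, 0], "grip": 0},
    {"slide": [0, 0, 0], "rot": [0, 0, 0], "grip": 0}
  ]
}}

```text
time: 13.4
ee_pos: [0.5624, -0.1083, 0.0417]
eef_rot: [0.77, 0.638, -0.001, -0.002]
ft_force: [-9.7, 2.1, 5.6]
width: 0.014
grip_force: 30.0
```

```bash
python3 d.py 5; python3 k.py 5 | sed -n 5,8p; python3 - <<'E'
import cv2,numpy as np
t=cv2.imread('pics/top5.png')
a=cv2.resize(t[110:175,245:305],None,fx=5,fy=5,interpolation=2);a2=cv2.resize(t[135:190,325:385],None,fx=5,fy=4.9,interpolation=2)
b=cv2.resize(cv2.imread('pics/side5.png')[170:295,280:365],None,fx=4.7,fy=4.7,interpolation=2)
o=np.zeros((600,800,3),np.uint8);o[:a.shape[0],:300]=a;o[330:330+a2.shape[0],:300]=a2[:270];o[:b.shape[0],310:310+b.shape[1]]=b;cv2.imwrite('pics/m5.png',o)
E
```

```text
13.55 [ 0.5624 -0.1083  0.0417] [ 0.7699  0.6381 -0.001  -0.0015] [-9.76422544  2.06960861  6.29917942] [-0.28  0.42  0.48  1.81 -0.23  0.97  0.1 ]
top rail (tcp offset -0.0005258406230091509 )
 L (array([0.15]), 63, 163)  R (array([-0.1533]), 66, 162)
 L (array([0.15]), 60, 161)  R (array([-0.1545]), 65, 166)
 L (array([0.15]), 56, 161)  R (array([-0.1548]), 65, 163)
```

View pics/m5.png

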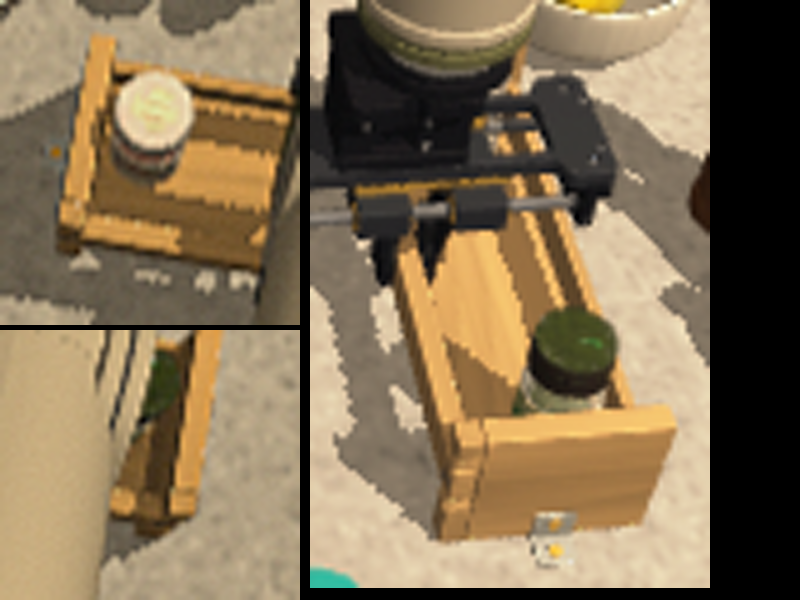

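Emit:
{"fn": "arm_command", "kwargs": {
  "steps": [
    {"slide": [0, 0, 0.0004], "rot": [0, 0, 0], "grip": 0},
    {"slide": [0, 0, 0], "rot": [0, 0, 0], "grip": 0},
    {"slide": [0, 0, 0], "rot": [0, 0, 0], "grip": 0},
    {"slide": [0, 0, 0], "rot": [0, 0, 0], "grip": 0},
    {"slide": [0, 0, 0], "rot": [0, 0, 0], "grip": 0},
    {"slide": [0, 0, 0], "rot": [0, 0, 0], "grip": 0},
    {"slide": [0, 0, 0], "rot": [0, 0, 0], "grip": 0},
    {"slide": [0, 0, 0], "rot": [0, 0, 0], "grip": 0}
  ]
}}

```text
time: 14.55
ee_pos: [0.5624, -0.1083, 0.0417]
eef_rot: [0.77, 0.638, -0.001, -0.001]
ft_force: [-7.1, 2.6, 1.2]
width: 0.0136
grip_force: 30.0
```

Emit:
{"fn": "arm_command", "kwargs": {
  "steps": [
    {"slide": [0.0004, -0.0001, 0.0001], "rot": [0, 0, 0], "grip": 0},
    {"slide": [0, 0, 0], "rot": [0, 0, 0], "grip": 0},
    {"slide": [0, 0, 0], "rot": [0, 0, 0], "grip": 0},
    {"slide": [0, 0, 0], "rot": [0, 0, 0], "grip": 0},
    {"slide": [0, 0, 0], "rot": [0, 0, 0], "grip": 0},
    {"slide": [0, 0, 0], "rot": [0, 0, 0], "grip": 0},
    {"slide": [0, 0, 0], "rot": [0, 0, 0], "grip": 0},
    {"slide": [0, 0, 0], "rot": [0, 0, 0], "grip": 0}
  ]
}}

```text
time: 15.55
ee_pos: [0.5624, -0.1083, 0.0417]
eef_rot: [0.77, 0.638, -0.001, -0.002]
ft_force: [-9.9, 2.2, 2.3]
width: 0.0138
grip_force: 30.0
```

Push normal to the rack is ≈10.1 N; hold for 4 s.

Emit:
{"fn": "arm_command", "kwargs": {
  "steps": [
    {"slide": [0, 0, 0], "rot": [0, 0, 0], "grip": 0},
    {"slide": [0, 0, 0], "rot": [0, 0, 0], "grip": 0},
    {"slide": [0, 0, 0], "rot": [0, 0, 0], "grip": 0},
    {"slide": [0, 0, 0], "rot": [0, 0, 0], "grip": 0},
    {"slide": [0, 0, 0], "rot": [0, 0, 0], "grip": 0},
    {"slide": [0, 0, 0], "rot": [0, 0, 0], "grip": 0},
    {"slide": [0, 0, 0], "rot": [0, 0, 0], "grip": 0},
    {"slide": [0, 0, 0], "rot": [0, 0, 0], "grip": 0}
  ]
}}

```text
time: 16.55
ee_pos: [0.5624, -0.1083, 0.0417]
eef_rot: [0.77, 0.638, -0.001, -0.002]
ft_force: [-8.5, 2.6, 1.5]
width: 0.0136
grip_force: 30.0
```

Emit:
{"fn": "arm_command", "kwargs": {
  "steps": [
    {"slide": [0, 0, 0], "rot": [0, 0, 0], "grip": 0},
    {"slide": [0, 0, 0], "rot": [0, 0, 0], "grip": 0},
    {"slide": [0, 0, 0], "rot": [0, 0, 0], "grip": 0},
    {"slide": [0, 0, 0], "rot": [0, 0, 0], "grip": 0},
    {"slide": [0, 0, 0], "rot": [0, 0, 0], "grip": 0},
    {"slide": [0, 0, 0], "rot": [0, 0, 0], "grip": 0},
    {"slide": [0, 0, 0], "rot": [0, 0, 0], "grip": 0},
    {"slide": [0, 0, 0], "rot": [0, 0, 0], "grip": 0}
  ]
}}

```text
time: 17.55
ee_pos: [0.5624, -0.1083, 0.0417]
eef_rot: [0.77, 0.638, -0.001, -0.002]
ft_force: [-8.8, 2.2, 1.7]
width: 0.0137
grip_force: 30.0
```

Emit:
{"fn": "arm_command", "kwargs": {
  "steps": [
    {"slide": [0, 0, 0], "rot": [0, 0, 0], "grip": 0},
    {"slide": [0, 0, 0], "rot": [0, 0, 0], "grip": 0},
    {"slide": [0, 0, 0], "rot": [0, 0, 0], "grip": 0},
    {"slide": [0, 0, 0], "rot": [0, 0, 0], "grip": 0},
    {"slide": [0, 0, 0], "rot": [0, 0, 0], "grip": 0},
    {"slide": [0, 0, 0], "rot": [0, 0, 0], "grip": 0},
    {"slide": [0, 0, 0], "rot": [0, 0, 0], "grip": 0},
    {"slide": [0, 0, 0], "rot": [0, 0, 0], "grip": 0}
  ]
}}

```text
time: 18.55
ee_pos: [0.5624, -0.1083, 0.0417]
eef_rot: [0.77, 0.638, -0.001, -0.002]
ft_force: [-9.3, 1.9, 1.8]
width: 0.0137
grip_force: 30.0
```

Emit:
{"fn": "arm_command", "kwargs": {
  "steps": [
    {"slide": [0, 0, 0], "rot": [0, 0, 0], "grip": 0},
    {"slide": [0, 0, 0], "rot": [0, 0, 0], "grip": 0},
    {"slide": [0, 0, 0], "rot": [0, 0, 0], "grip": 0},
    {"slide": [0, 0, 0], "rot": [0, 0, 0], "grip": 0},
    {"slide": [0, 0, 0], "rot": [0, 0, 0], "grip": 0},
    {"slide": [0, 0, 0], "rot": [0, 0, 0], "grip": 0},
    {"slide": [0, 0, 0], "rot": [0, 0, 0], "grip": 0},
    {"slide": [0, 0, 0], "rot": [0, 0, 0], "grip": 0}
  ]
}}

```text
time: 19.55
ee_pos: [0.5624, -0.1083, 0.0417]
eef_rot: [0.77, 0.638, -0.001, -0.002]
ft_force: [-9.6, 2.1, 2.1]
width: 0.0135
grip_force: 30.0
```

```bash
python3 -c "
from h import *
s=sensors.read_state();print(s['torque'],s['ft_force'],s['ee_pos'],s['eef_rot'])"
```

```text
[ 0.40047448  1.94703183 -0.08881226] [-9.56757081  2.14836639  2.09266858] [ 0.56242712 -0.10830789  0.04167656] [ 0.76990467  0.63815477 -0.0014119  -0.00181329]
```

```bash
python3 -c "
from h import *
print(order.close_job())"
```

```text
the job is handed in; nothing more can be done
None
```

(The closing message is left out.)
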